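# Check the cover seam of a valve amplifier with a spring probe

### The arm

A 6-joint arm with a two-finger parallel gripper is mounted at the origin on the work surface. World frame = base frame: x ahead of the robot, y to its left, z up, the work surface at z = 0. Lengths are in mm, angles in rad, forces in N, time in s.
With the tool pointing down it reaches from about 350 to 875 mm from the base axis. Payload 4.2 kg.
Tool frame: the origin (TCP) lies at the very end of the fingers, on their centre line; the grasp point (between the pads) lies 19 mm behind it (arm.pinch_z is the distance from the TCP to the grasp point, in mm); x points along the fingers, y is the direction in which the jaws open and shut, and the axes are right-handed (so a half turn about x gives the same grasp; the last joint's range is limited). The gripper opens to 85 mm and grips with 20 to 120 N. Pads are 22 mm wide; open, the fingers measure 114 mm over their backs; the gripper's body (76 mm by 85 mm) begins 54 mm behind the grasp point. The pads swing forward as they close: fully open they stand 13 mm farther back than shut.
Start: joints at [-1.071, 0.385, 0.008, 0, -1.194, -0.259], TCP at [149.067, -606.942, 231.312] pointing down, gripper open.
Joint ranges: [-3.14, 3.14], [-1.21, 2.06], [-1.07, 1.41], [-3.16, 2.05], [-2.99, -0.16], [-3.1, 3.1]. Speed limits (rad/s): [2.79, 2.79, 3.14, 3.14, 3.14, 3.14].

### API

Orientations are given as a unit quaternion [x, y, z, w].
In Python, from bench import arm gives the robot as it stands.
- The arm moves only by the tool drive_tool, never from a script. Its argument "motion" is a list of rows, each a list of 4 numbers: the shift along the tool's x, y, z in mm, then the turn about the tool's x in degrees. In form: [[dx, dy, dz, spin], ...]. A call has 1 to 10 rows; each row shifts and turns the commanded pose from where the row before left it, along the tool's axes as they then stand; what a row does not reach is not made up. A row lasts 1/12 s, in which the tool goes at most 41.7 mm and 7.16 degrees, less where a joint would pass 70% of its speed; a pose out of reach is approached as far as the arm can. A call with a gripper value outside its range is refused whole. "grip" is the finger opening in mm, from 0 to 85.4, set as the call begins (left out, the last holds). The fingers move at their own pace and stop on an object; the grip force is fixed at half the most. Time passes only in rows, so rows that do not move let the fingers close. It gives the time, the measured TCP pose, the force and the opening at its end, in the units of the state.
- arm.read_state(): the state, without advancing time (a new reading comes with each control period).
- arm.get_image(name): name is "side" or "top"; returns the picture (480x640x3 uint8, red, green, blue); there is no depth.
- arm.calibration(name): a dict with "K" (3x3 intrinsics, pixels), "eye" and "attitude" of the camera in the world. Camera axes: x right, y up, looking along -z (the intrinsics and any distortion apply to the point x, -y, -z); pixel columns grow to the right and rows downward; lengths in mm; the calibration is good to about 2 mm. A picture is of the moment at which its call begins. calibration takes no time and is no camera call.
- arm.job_done(): hands the job in, once; it reports no verdict.
The state is a dict: "clock": time; "joints": joint angles; "joint_vel": joint speeds; "joint_efforts": joint torques, N m; "position": TCP position; "ee_rot": TCP orientation; "contact_force": force on the tool from outside, world axes, zero at the start; "wrist_torque": the same for the moment, N m; "gripper_width": finger opening in mm.
Only numpy, scipy, OpenCV 4.12 (cv2) and the standard library are available. Lean on these libraries where they do the work, as an engineer would, in place of code of your own. Each camera call takes 0.05 s, during which the arm holds its last target. There are 200 camera calls.

### The job

Take the orange continuity probe out of its stand and check the bonding of the amplifier's copper cover: set the sprung tip on the green dot, press it in part-way, and guide it slowly (about 2 to 3 cm per second) along the black seam, round the corner, to the red dot, keeping it lightly pressed on the seam all the way without lifting. Then hang the probe back upright in the slot of its stand and let go. Do not touch the amplifier with anything but the tip, and leave the other things on the bench where they are.

Things in the scene. Friction and masses are not known exactly. Their poses are not given: they have to be found in the camera images.
- probe_grip (a point): Middle of the orange handle of the probe, a round vertical handle 20 mm in diameter and 60 mm tall (30 mm above and 30 mm below this point); grasp it here. z is the probe's axis, up away from the tip. Below the handle come a black collar (32 mm diameter, 6 mm thick; its underside 36 mm below this point), a steel shank (10 mm diameter, 45 mm long, tapering to 6 mm at its foot) and the brass sprung tip; the free tip ends 106 mm below this point. The probe weighs about 80 g.
- probe: The whole probe. Origin on its axis at the foot of the steel shank, 81 mm below probe_grip and 25 mm above the end of the free tip; z along the axis up towards the handle.
- probe_collar (a point): Centre of the underside of the probe's black collar, 36 mm below probe_grip; this face rests on the stand's shelf.
- probe_tip (a point): Lowest point of the probe's brass tip (a ball of 5 mm diameter), on the probe's axis; it moves up with the plunger when pressed.
- plunger (a joint): How far the sprung tip is pressed into the probe, m: 0 free, 0.012 at the stop. The spring needs about 0.5 N to start and 2.2 N per 10 mm more. Between 2 and 10 mm is a good press.
- stand: Probe stand, fixed: a dark base plate (100 x 70 x 12 mm), a column at its +x end and on it a horizontal aluminium shelf 6 mm thick (58 mm wide along y, from x = -28 to +48 mm) with its top 100 mm above the table and nothing above it. Origin on the table under the slot's seat. A slot 18 mm wide runs from the shelf's open -x edge to x = +22 mm; the shank hangs through it, with the collar resting on the shelf. It stands to the left or to the right of the amplifier.
- seat (a point): The place in the middle of the slot, at the top of the shelf, where the centre of the collar's underside rests when the probe hangs. Same axes as the stand: the slot's open end is towards -x; y lies across the slot, 9 mm to either edge.
- chassis: Valve amplifier, fixed: a grey box 220 (x) x 300 (y) x 60 mm, origin at the centre of its underside. The flat top (60 mm up) carries a flush copper cover plate in its +x +y corner, with a black seam 4 mm wide around its two inner sides (flush, no step). Transformers and cans up to 68 mm above the top stand on the -y part (y below -35 mm), and three glass valves 75 mm above the top along the -x edge (x = -83 mm), so that nothing stands within 50 mm of the seam.
- seam_start (a point): Green dot (11 mm) on the amplifier's top: start of the seam path, on its middle line, at chassis (10, 135, 60) mm.
- seam_corner (a point): Corner of the black seam, at chassis (10, 15, 60) mm: the path runs straight from the green dot to here (120 mm), turns through 90 degrees, and runs straight to the red dot.
- seam_end (a point): Red dot (11 mm): end of the seam path, at chassis (90, 15, 60) mm, 80 mm from the corner.
- parts_tray: Blue open parts tray 100 x 130 x 28 mm with small parts, fixed, on the other side of the amplifier from the stand. Origin at the centre of its underside.
- spare_valve_mid (a point): Loose spare glass valve with a black base, standing, 42 mm diameter, 83 mm tall. Leave it where it is. The point is at its middle.
- capacitor_can_mid (a point): Loose aluminium can, standing, 35 mm diameter, 75 mm tall. Leave it where it is. The point is at its middle.
- driver_mid (a point): Loose screwdriver lying on the bench. Leave it where it is. The point is at its middle.
- mug_mid (a point): Blue mug, 80 mm diameter, 90 mm tall. Leave it where it is. The point is at its middle.
- cleaner_mid (a point): White bottle with a red cap, 44 mm diameter, 120 mm tall. Leave it where it is. The point is at its middle.
- valve_carton_mid (a point): Cardboard carton 60 x 60 x 110 mm, standing. Leave it where it is. The point is at its middle.
Mind the look-alikes: they are no part of the job. There is more than one size of the probe; the job needs the smallest.

How it is judged:
By the outcome, as a careful person would: the job done as asked, in the order asked, and still so for the second after the job is handed in, with the robot touching nothing.
It also fails if it takes over 67 s, if anything falls off the work surface, if the arm or the gripper's body presses on something with over 40 N, if the wrist force passes 120 N, or if a joint passes its speed limit or range.

## Working session

There is one attempt and no reset: what is moved stays moved. The work goes in short steps, Python scripts to look and compute and a tool call to move; the robot and the scene stay as the last step left them, time stands still between calls to the robot, and variables do not carry over. Pictures are saved under pics/ and viewed, about 8 in all and at most 12, crops included, and the job is handed in when it is done.

Besides the shell and the picture viewer there is one more tool, called after "Request:" by a JSON object that holds its "op" and its "data". drive_tool: Moves the arm, as the interface text tells. Its arguments: {"type":"object","properties":{"motion":{"type":"array"},"grip":{"type":"number"}},"required":["motion"]}

```bash
mkdir -p pics; ls; python3 - <<'E'
from bench import arm
import cv2
for n in("side","top"):
    im=arm.get_image(n); cv2.imwrite(f"pics/{n}0.png",im[:,:,::-1])
    c=arm.calibration(n); print(n,{k:v for k,v in c.items()})
print(arm.read_state())
E
```

```text
pics
side {'K': array([[520.17585265,   0.        , 316.57027807],
       [  0.        , 520.17585265, 242.71009352],
       [  0.        ,   0.        ,   1.        ]]), 'eye': array([-10.52279019, 598.96054238, 925.96933496]), 'attitude': array([-0.13609313,  0.35180854,  0.87244114, -0.31073439])}
top {'K': array([[598.00638068,   0.        , 319.56133689],
       [  0.        , 598.00638068, 238.10213397],
       [  0.        ,   0.        ,   1.        ]]), 'eye': array([ 204.33118106,   -7.90117631, 1608.10778726]), 'attitude': array([-0.07112829,  0.07408086,  0.7296764 , -0.67603635])}
{'clock': 0.1, 'joints': array([-1.07138973e+00,  3.85426828e-01,  6.75804005e-03, -4.51157754e-04,
       -1.19400719e+00, -2.58623111e-01]), 'joint_vel': array([-0.00014416, -0.0011555 ,  0.00329708,  0.00201033, -0.00059306,
        0.00200736]), 'joint_efforts': array([-3.85861240e-04, -3.93319237e+01,  1.88928705e+01,  4.19799417e+00,
       -2.59076071e-03, -1.44704675e-06]), 'position': array([ 148.94571873, -606.44552821,  230.35873301]), 'ee_rot': array([-0.08419363,  0.70210339,  0.08553813,  0.70188709]), 'contact_force': array([0.29787362, 0.20695798, 0.68341803]), 'wrist_torque': array([ 0.00638191, -0.07947315, -0.00075501]), 'gripper_width': 85.49434900428174}
```

View pics/side0.png

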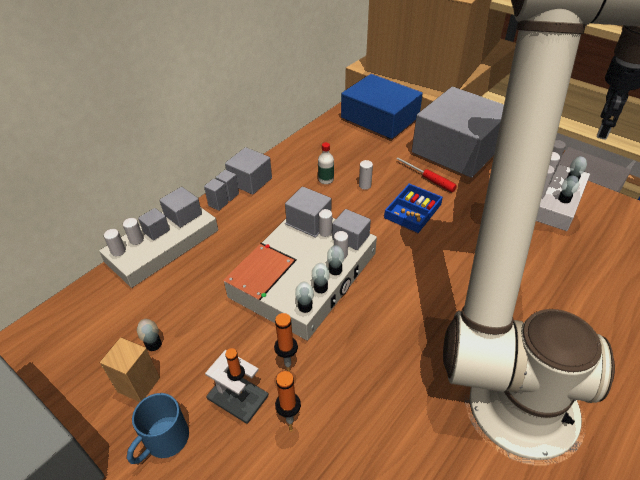

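View pics/top0.png

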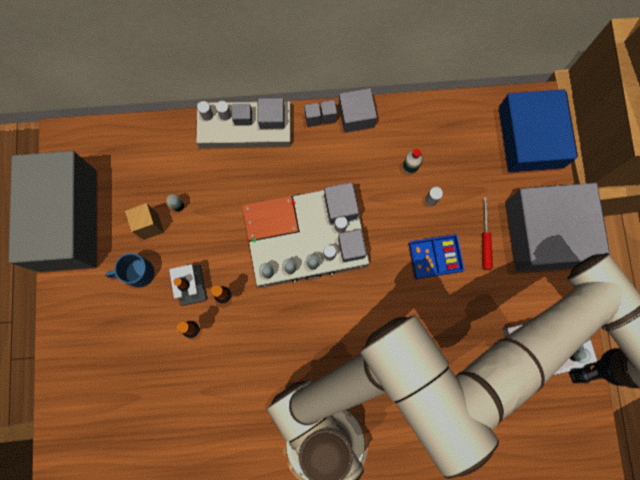

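The candidates for the probe in the side image are the one in the stand (233,362) and two larger ones standing free at (285,340) and (288,400). By the description I want the one in the stand, which is also the smallest. Next I'll check it in a close crop, along with the dots.

```bash
cat > h.py <<'E'
from bench import arm
import numpy as np, cv2
from scipy.spatial.transform import Rotation as R
from scipy.optimize import least_squares
C={n:arm.calibration(n) for n in("side","top")}
def proj(n,P):
    c=C[n]; q=(np.atleast_2d(P)-c["eye"])@R.from_quat(c["attitude"]).as_matrix()
    u=q*[1,-1,-1]@c["K"].T; return u[:,:2]/u[:,2:]
def plane(n,uv,z):
    c=C[n]; d=R.from_quat(c["attitude"]).apply(np.linalg.solve(c["K"],[*uv,1])*[1,-1,-1])
    return c["eye"]+d*(z-c["eye"][2])/d[2]
def tri(us,ut):
    return least_squares(lambda p:np.r_[proj("side",p)[0]-us,proj("top",p)[0]-ut],[400,200,80])
E
python3 - <<'E'
import cv2,numpy as np
s=cv2.imread("pics/side0.png");t=cv2.imread("pics/top0.png")
r=lambda im,x,y,w,h:cv2.resize(im[y:y+h,x:x+w],(400,300),interpolation=cv2.INTER_CUBIC)
cv2.imwrite("pics/m.png",np.vstack([np.hstack([r(s,190,335,120,90),r(s,215,230,100,75)]),np.hstack([r(t,160,255,80,60),r(t,235,190,80,60)])]))
E
```

```text
(no output)
```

View pics/m.png

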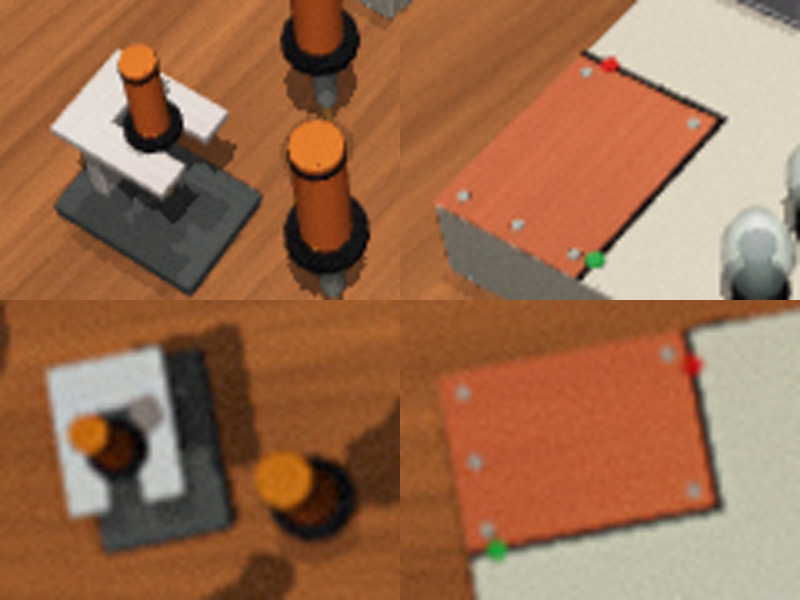

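The crop confirms it: the stand holds a clearly smaller probe, at side crop (139,57). The green dot, red dot and seam corner are also clear in both views. Now I'll fit the poses.

```bash
cat > fit.py <<'E'
from h import *
def un(p,s,o): return [(p[0]+.5)/s-.5+o[0],(p[1]+.5)/s-.5+o[1]]
S1=lambda x,y:un((x,y),10/3,(190,335)); S2=lambda x,y:un((x-400,y),4,(215,230))
T1=lambda x,y:un((x,y-300),5,(160,255)); T2=lambda x,y:un((x-400,y-300),5,(235,190))
def fit(local,us,ut,x0):
    L=np.array(local,float)
    def W(p): return R.from_euler('z',p[2]).apply(L)+[p[0],p[1],0]
    def f(p): return np.r_[(proj("side",W(p))-us).ravel(),(proj("top",W(p))-ut).ravel()]
    r=least_squares(f,x0); print(np.round(r.x,3),'res px',np.round(r.fun.reshape(2,-1,2),1).tolist()); return W(r.x),r.x
ch=[(10,135,60),(10,15,60),(90,15,60)]
us=[S2(595,259),S2(722,120),S2(610,65)]; ut=[T2(497,550),T2(719,508),T2(692,366)]
Wc,c=fit(ch,us,ut,[500,50,0]); print(np.round(Wc,1))
for a,b in zip(us,ut): r=tri(np.array(a),np.array(b)); print('tri',r.x.round(1),r.fun.round(1))
st=[(48,29,100),(48,-29,100),(-28,29,100),(-28,-29,100)]
us=[S1(52,128),S1(118,50),S1(170,192),S1(228,116)]; ut=[T1(46,371),T1(160,347),T1(71,516),T1(184,497)]
for a,b in zip(us,ut): r=tri(np.array(a),np.array(b)); print('tri',r.x.round(1),r.fun.round(1))
Ws,s=fit(st,us,ut,[400,300,0])
r=tri(np.array(S1(139,57)),np.array(T1(88,432))); print('handle top (z~166)',r.x.round(1),r.fun.round(1))
E
python3 fit.py
```

```text
[5.39341e+02 1.17430e+01 1.15000e-01] res px [[[-0.6, -0.4], [-0.2, -0.9], [-0.5, -0.7]], [[-0.2, 0.9], [0.0, 0.8], [-0.0, 0.6]]]
[[533.8 147.   60. ]
 [547.6  27.8  60. ]
 [627.   36.9  60. ]]
tri [535.4 145.7  56.5] [-0.5 -0.1  0.4  0.5]
tri [549.5  27.   55.4] [-0.5 -0.1  0.3  0.5]
tri [628.2  36.1  56.7] [-0.5 -0.1  0.3  0.5]
tri [467.1 362.9  95.9] [-0.6 -0.1  0.6  0.7]
tri [476.3 305.4  93.5] [-0.4 -0.1  0.3  0.4]
tri [389.9 350.4  98.7] [-1.1 -0.2  1.   1.3]
tri [398.8 296.3  93.1] [-0.2 -0.   0.1  0.2]
[4.21410e+02 3.27895e+02 1.43000e-01] res px [[[-0.3, -0.4], [0.1, -0.8], [-2.0, 0.4], [0.3, -2.1]], [[-0.0, 1.3], [-0.4, 1.2], [-0.0, 1.4], [0.0, 0.2]]]
handle top (z~166) [423.8 326.6 164.3] [-0.5 -0.1  0.5  0.6]
```

```bash
python3 - <<'E'
from h import *
for nm,a,b in [("bigA",(284,318),(217,291)),("bigB",(285,378),(183,327))]:
    print(nm,tri(np.array(a,float),np.array(b,float)).x.round(0))
print("mug",plane("top",(132,268),90).round(0), "carton",plane("top",(140,218),110).round(0))
s=arm.read_state(); M=R.from_quat(s["ee_rot"]).as_matrix(); print(M.round(4)); print(s["clock"])
a=np.degrees(np.arctan2(M[1,1],M[0,1])); print("tool y heading",a)
E
```

```text
bigA [390. 228. 185.]
bigB [311. 312. 182.]
mug [479. 460.  90.] carton [605. 432. 110.]
[[-5.000e-04 -2.383e-01  9.712e-01]
 [ 1.900e-03  9.712e-01  2.383e-01]
 [-1.000e+00  1.900e-03 -1.000e-04]]
0.1
tool y heading 103.78634002813561
```

Request:
{"op": "drive_tool", "data": {"motion": [[0,0,0,3.6],[0,0,0,3.6],[0,19.6,21.7,0],[0,19.6,21.7,0],[0,19.6,21.7,0],[0,19.6,21.7,0],[0,19.6,21.7,0],[0,19.6,21.7,0],[0,19.6,21.7,0],[0,19.6,21.7,0]], "grip": 55}}

```text
clock: 0.93
position: [304.0, -429.8, 230.9]
ee_rot: [-0.04, 0.706, 0.041, 0.706]
contact_force: [0.9, -0.7, 0.5]
gripper_width: 54.5
```

Request:
{"op": "drive_tool", "data": {"motion": [[0,19.6,21.7,0],[0,19.6,21.7,0],[0,19.6,21.7,0],[0,19.6,21.7,0],[0,19.6,21.7,0],[0,19.6,21.7,0],[0,28,3,0],[0,28,3,0],[0,28,3,0],[0,28,3,0]]}}

```text
clock: 1.77
position: [418.0, -185.4, 230.8]
ee_rot: [-0.04, 0.706, 0.041, 0.706]
contact_force: [1.0, 0.2, 0.1]
gripper_width: 55.2
```

Request:
{"op": "drive_tool", "data": {"motion": [[0,28,3,0],[0,28,3,0],[0,28,3,0],[0,28,3,0],[0,28,3,0],[0,28,3,0],[0,28,3,0],[0,28,3,0],[0,28,3,0],[0,0,0,0]]}}

```text
clock: 2.6
position: [416.4, 69.9, 231.3]
ee_rot: [-0.042, 0.706, 0.042, 0.706]
contact_force: [0.2, 0.2, -0.0]
gripper_width: 55.0
```

Request:
{"op": "drive_tool", "data": {"motion": [[0,28,4,0],[0,28,4,0],[0,28,4,0],[0,28,4,0],[0,28,4,0],[0,28,4,0],[0,28,4,0],[0,28,4,0],[0,28,4,0],[0,2,0,0]]}}

```text
clock: 3.43
position: [423.2, 326.5, 230.5]
ee_rot: [-0.042, 0.706, 0.042, 0.706]
contact_force: [0.7, 0.0, -0.3]
gripper_width: 55.4
```

Request:
{"op": "drive_tool", "data": {"motion": [[10,0,0,0],[10,0,0,0],[10,0,0,0],[0,0,0,0],[0,0,0,0]]}}

```text
clock: 3.85
position: [422.6, 321.6, 200.3]
ee_rot: [-0.041, 0.706, 0.04, 0.705]
contact_force: [-0.5, 0.4, 0.2]
gripper_width: 54.8
```

```bash
python3 - <<'E'
from h import *
s=arm.read_state(); print(s["position"],R.from_quat(s["ee_rot"]).as_matrix().round(4))
a=arm.get_image("side")[:,:,::-1];b=arm.get_image("top")[:,:,::-1]
cv2.imwrite("pics/s1.png",a);cv2.imwrite("pics/t1.png",b)
r=lambda im,x,y,w,h:cv2.resize(im[y:y+h,x:x+w],(400,400),interpolation=cv2.INTER_CUBIC)
cv2.imwrite("pics/m1.png",np.hstack([r(a,180,280,120,120),r(b,140,240,100,100)]))
E
```

```text
[422.5911124  321.60754657 200.32169756] [[-0.0014 -0.1138  0.9935]
 [-0.0021  0.9935  0.1138]
 [-1.     -0.0019 -0.0016]]
```

View pics/m1.png

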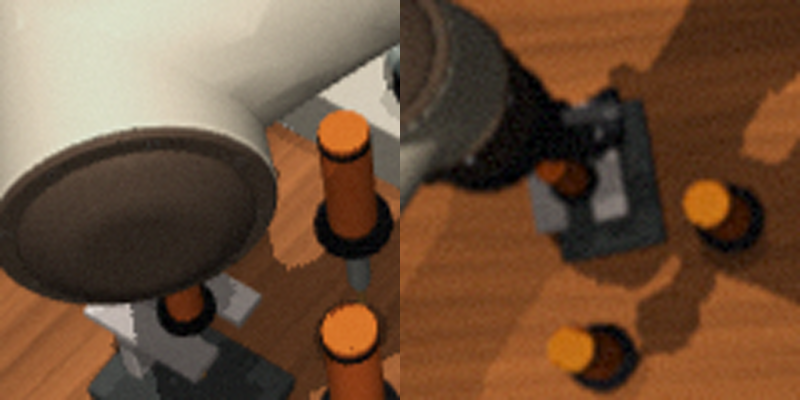

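Request:
{"op": "drive_tool", "data": {"motion": [[0,5.4,0.5,0],[0,0,0,0],[12,0,0,0],[12,0,0,0],[12,0,0,0],[12,0,0,0],[12,0,0,0],[12,0,0,0],[11,0,0,0],[0,0,0,0]]}}

```text
clock: 4.78
position: [421.8, 327.7, 116.4]
ee_rot: [-0.042, 0.707, 0.04, 0.705]
contact_force: [1.0, -1.6, 0.1]
gripper_width: 54.9
```

Request:
{"op": "drive_tool", "data": {"motion": [[0,0,0,0],[0,0,0,0],[0,0,0,0],[0,0,0,0],[0,0,0,0],[0,0,0,0],[0,0,0,0],[0,0,0,0]], "grip": 10}}

```text
clock: 5.45
position: [423.2, 329.0, 119.4]
ee_rot: [-0.04, 0.705, 0.041, 0.706]
contact_force: [-0.8, 0.1, 5.3]
gripper_width: 18.5
```

Request:
{"op": "drive_tool", "data": {"motion": [[0,0,0,0],[0,0,0,0],[0,0,0,0],[0,0,0,0]]}}

```text
clock: 5.78
position: [423.2, 329.0, 119.4]
ee_rot: [-0.04, 0.705, 0.041, 0.706]
contact_force: [-1.0, -0.7, 5.3]
gripper_width: 18.8
```

```bash
python3 - <<'E'
from h import *
s=arm.read_state(); print(s["position"],R.from_quat(s["ee_rot"]).as_matrix().round(4),s["contact_force"],s["gripper_width"],s["wrist_torque"])
a=arm.get_image("side")[:,:,::-1];b=arm.get_image("top")[:,:,::-1]
cv2.imwrite("pics/s2.png",a);cv2.imwrite("pics/t2.png",b)
r=lambda im,x,y,w,h:cv2.resize(im[y:y+h,x:x+w],(400,400),interpolation=cv2.INTER_CUBIC)
cv2.imwrite("pics/m2.png",np.hstack([r(a,180,320,100,100),r(b,140,240,100,100)]))
E
```

```text
[423.20615402 329.02436745 119.35898635] [[ 0.0015 -0.1153  0.9933]
 [ 0.0014  0.9933  0.1153]
 [-1.      0.0012  0.0016]] [-0.99597484 -0.74765185  5.2675141 ] 18.820399406361172 [ 0.0273336   0.27502267 -0.01779653]
```

View pics/m2.png

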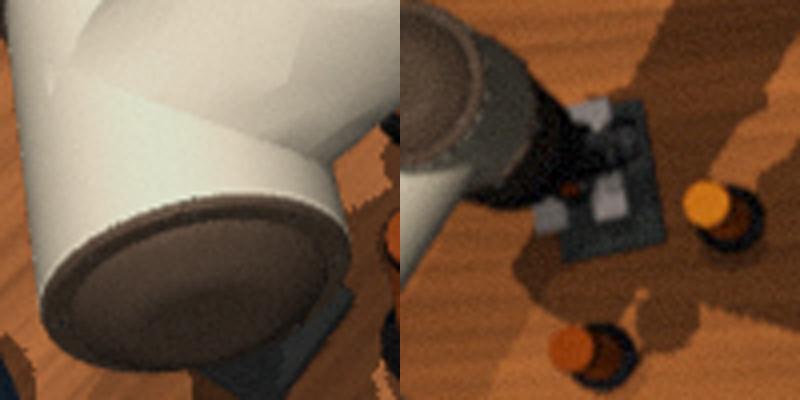

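Request:
{"op": "drive_tool", "data": {"motion": [[-3,0,0,0],[-5,0,0,0],[-8,0,0,0],[-12,0,0,0],[-14,0,0,0],[-18,0,0,0],[-18,0,0,0],[-18,0,0,0],[-18,0,0,0],[-12,0,0,0]]}}

```text
clock: 6.72
position: [423.0, 328.7, 246.6]
ee_rot: [-0.04, 0.705, 0.041, 0.707]
contact_force: [0.0, 0.8, -1.0]
gripper_width: 18.6
```

Request:
{"op": "drive_tool", "data": {"motion": [[0,0,0,0],[0,0,0,0]]}}

```text
clock: 6.88
position: [422.6, 328.5, 244.7]
ee_rot: [-0.04, 0.706, 0.041, 0.706]
contact_force: [-0.2, 1.3, -1.5]
gripper_width: 18.7
```

Request:
{"op": "drive_tool", "data": {"motion": [[0,0,22.4,0],[0,0,22.4,0],[0,-12,22.4,0],[0,-24,22.4,0],[0,-24,0,0],[0,-27,0,0],[0,-27,0,0],[0,-27,0,0],[0,-27,0,0],[0,-25,0,0]]}}

```text
clock: 7.72
position: [533.0, 145.2, 242.6]
ee_rot: [-0.041, 0.707, 0.04, 0.705]
contact_force: [0.5, -0.7, -1.5]
gripper_width: 18.6
```

Request:
{"op": "drive_tool", "data": {"motion": [[14,0,0,0],[15,0,0,0],[15,0,0,0],[15,0,0,0],[15,0,0,0],[10,0,0,0],[0,0,0,0],[0,0,0,0],[0,0,0,0]]}}

```text
clock: 8.47
position: [534.4, 147.2, 160.8]
ee_rot: [-0.041, 0.706, 0.041, 0.706]
contact_force: [-0.1, 0.6, -1.1]
gripper_width: 18.4
```

```bash
python3 - <<'E'
from h import *
s=arm.read_state(); print(s["position"],R.from_quat(s["ee_rot"]).as_matrix().round(4),s["contact_force"],s["gripper_width"])
a=arm.get_image("side")[:,:,::-1];b=arm.get_image("top")[:,:,::-1]
cv2.imwrite("pics/s3.png",a);cv2.imwrite("pics/t3.png",b)
r=lambda im,x,y,w,h:cv2.resize(im[y:y+h,x:x+w],(400,400),interpolation=cv2.INTER_CUBIC)
cv2.imwrite("pics/m3.png",np.hstack([r(a,215,220,100,100),r(b,230,175,80,80)]))
E
```

```text
[534.35349525 147.24658447 160.81425169] [[ 9.000e-04 -1.151e-01  9.933e-01]
 [ 1.000e-04  9.934e-01  1.151e-01]
 [-1.000e+00  0.000e+00  9.000e-04]] [-0.13982324  0.59025993 -1.07108196] 18.41343262007266
```

View pics/m3.png

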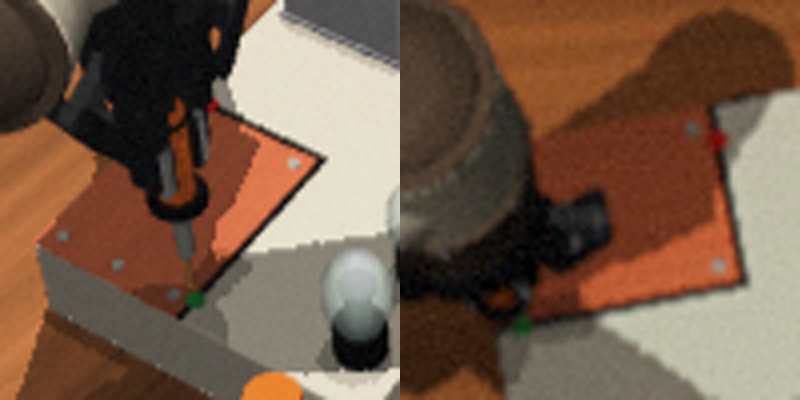

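The side view shows the tip just above the green dot, at about (193,292) in the crop against the dot's centre at (195,300). I'll enlarge it and compare with the projection.

```bash
python3 - <<'E'
from h import *
a=cv2.imread("pics/s3.png")
x,y=248,270
cv2.imwrite("pics/m4.png",cv2.resize(a[y:y+36,x:x+36],(720,720)[:1]*2 if 0 else (576,576),interpolation=cv2.INTER_CUBIC))
g=np.array([533.8,147.0,60])
f=lambda P:((proj("side",P)+.5-[x,y])*16-.5).round(0)
print("green pred",f(g),"11 above",f(g+[0,0,11.4]),"+5mm tool z",f(g+[5,.6,0]),"+5mm tool y",f(g+[-.6,5,0]))
print("probe axis at TCP-? pts z=71,96,136,170", [f([534.4,147.2,z]).tolist() for z in(71.4,96.4,141.4)])
E
```

```text
green pred [[244. 390.]] 11 above [[236. 336.]] +5mm tool z [[214. 375.]] +5mm tool y [[222. 416.]]
probe axis at TCP-? pts z=71,96,136,170 [[[232.0, 335.0]], [[214.0, 213.0]], [[180.0, -16.0]]]
```

View pics/m4.png

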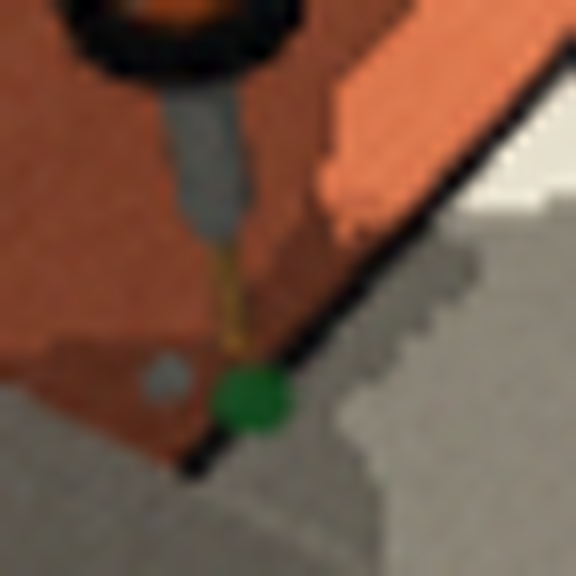

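Request:
{"op": "drive_tool", "data": {"motion": [[3,0,-1,0],[3,0,0,0],[2,0,0,0],[0,0,0,0],[0,0,0,0],[0,0,0,0]]}}

```text
clock: 9.07
position: [533.0, 147.0, 152.4]
ee_rot: [-0.041, 0.706, 0.041, 0.706]
contact_force: [-0.1, 0.3, -0.6]
gripper_width: 18.9
```

```bash
python3 - <<'E'
from h import *
s=arm.read_state(); print(s["position"],s["contact_force"])
a=arm.get_image("side")[:,:,::-1]
cv2.imwrite("pics/s4.png",a)
x,y=248,270
cv2.imwrite("pics/m5.png",cv2.resize(a[y:y+36,x:x+36],(576,576),interpolation=cv2.INTER_CUBIC))
E
```

```text
[532.97464275 146.98337337 152.36359404] [-0.1011499   0.33518753 -0.55197685]
```

View pics/m5.png

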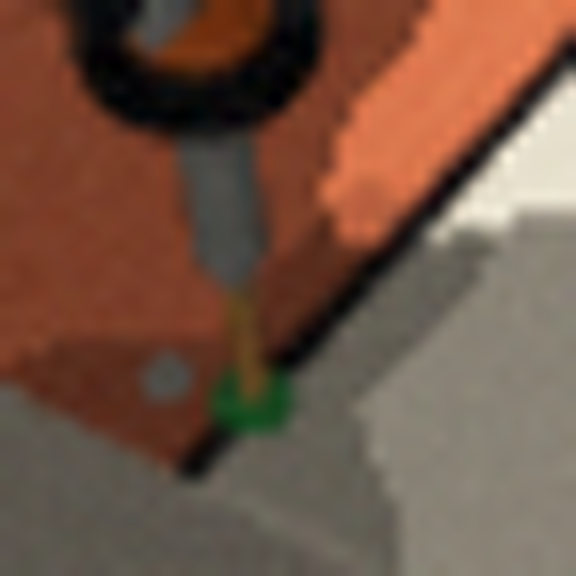

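Request:
{"op": "drive_tool", "data": {"motion": [[2,0,0,0],[2,0,0,0],[2,0,0,0],[1.5,0,0,0],[1,0,0,0],[0,0,0,0],[0,0,0,0]]}}

```text
clock: 9.7
position: [533.1, 147.0, 144.0]
ee_rot: [-0.041, 0.706, 0.041, 0.706]
contact_force: [0.6, 0.6, 1.2]
gripper_width: 18.7
```

```bash
python3 - <<'E'
from h import *
s=arm.read_state(); print(s["position"],s["contact_force"])
a=arm.get_image("side")[:,:,::-1]
cv2.imwrite("pics/s5.png",a)
x,y=248,270
cv2.imwrite("pics/m6.png",cv2.resize(a[y:y+36,x:x+36],(576,576),interpolation=cv2.INTER_CUBIC))
E
```

```text
[533.09453899 147.04014854 143.98887887] [0.64377447 0.59585176 1.16993267]
```

View pics/m6.png

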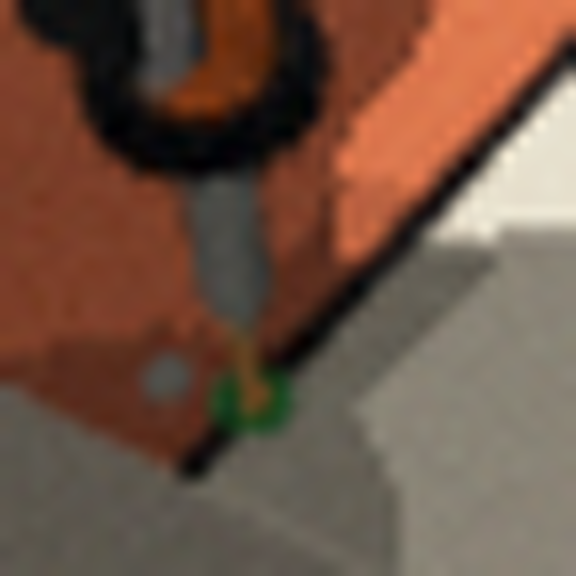

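Request:
{"op": "drive_tool", "data": {"motion": [[0,-1,0.1,0],[0,-2,0.1,0],[0,-2.1,0.1,0],[0,-2.1,0.1,0],[0,-2.1,0.1,0],[0,-2.1,0,0],[0,-2.1,0,0],[0,-2.1,0,0],[0,-2.1,0,0],[0,-2.1,0,0]]}}

```text
clock: 10.58
position: [535.7, 127.1, 143.8]
ee_rot: [-0.041, 0.706, 0.041, 0.706]
contact_force: [-1.1, 1.5, 1.1]
gripper_width: 18.4
```

Request:
{"op": "drive_tool", "data": {"motion": [[0,-2.1,0,0],[0,-2.1,0,0],[0,-2.1,0,0],[0,-2.1,0,0],[0,-2.1,0,0],[0,-2.1,0,0],[0,-2.1,0,0],[0,-2.1,0,0],[0,-2.1,0,0],[0,-2.1,0,0]]}}

```text
clock: 11.42
position: [538.1, 106.2, 143.8]
ee_rot: [-0.041, 0.706, 0.041, 0.706]
contact_force: [0.0, 1.5, 0.3]
gripper_width: 18.8
```

```bash
python3 - <<'E'
from h import *
s=arm.read_state(); print(s["position"],s["contact_force"])
a=arm.get_image("side")[:,:,::-1];b=arm.get_image("top")[:,:,::-1]
cv2.imwrite("pics/s6.png",a);cv2.imwrite("pics/t6.png",b)
x,y=262,255
r=lambda im,x,y,w,k:cv2.resize(im[y:y+w,x:x+w],(w*k,w*k),interpolation=cv2.INTER_CUBIC)
cv2.imwrite("pics/m7.png",np.hstack([r(a,250,250,50,8),r(b,235,190,50,8)]))
E
```

```text
[538.10116627 106.2430912  143.80458171] [0.02465052 1.53749663 0.29769901]
```

View pics/m7.png

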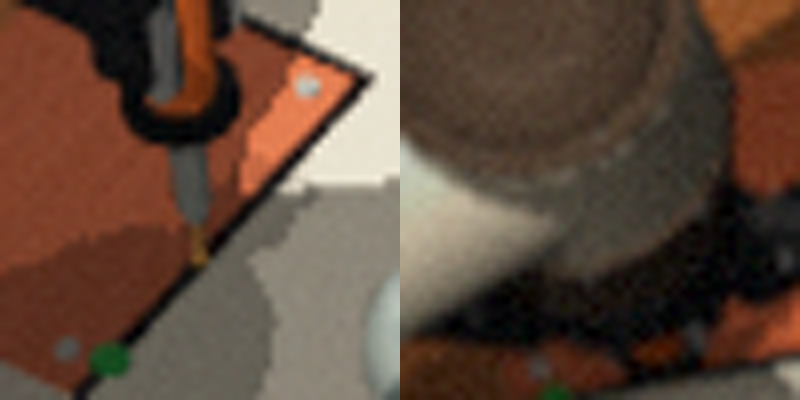

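Request:
{"op": "drive_tool", "data": {"motion": [[0,-2.1,0,0],[0,-2.1,0,0],[0,-2.1,0,0],[0,-2.1,0,0],[0,-2.1,0,0],[0,-2.1,0,0],[0,-2.1,0,0],[0,-2.1,0,0],[0,-2.1,0,0],[0,-2.1,0,0]]}}

```text
clock: 12.35
position: [540.5, 85.4, 143.8]
ee_rot: [-0.041, 0.706, 0.041, 0.706]
contact_force: [-0.6, 2.0, 1.0]
gripper_width: 18.7
```

Request:
{"op": "drive_tool", "data": {"motion": [[0,-2.1,0,0],[0,-2.1,0,0],[0,-2.1,0,0],[0,-2.1,0,0],[0,-2.1,0,0],[0,-2.1,0,0],[0,-2.1,0,0],[0,-2.1,0,0],[0,-2.1,0,0],[0,-2.1,0,0]]}}

```text
clock: 13.18
position: [542.9, 64.5, 143.8]
ee_rot: [-0.041, 0.706, 0.041, 0.706]
contact_force: [-0.5, 1.1, 0.7]
gripper_width: 18.8
```

Request:
{"op": "drive_tool", "data": {"motion": [[0,-2.1,0,0],[0,-2.1,0,0],[0,-2.1,0,0],[0,-2.1,0,0],[0,-2.1,0,0],[0,-2.1,0,0],[0,-2.1,0,0],[0,-2.1,0,0],[0,-2.1,0,0],[0,-2.1,0,0]]}}

```text
clock: 14.02
position: [545.3, 43.7, 143.8]
ee_rot: [-0.041, 0.706, 0.041, 0.706]
contact_force: [-0.6, 0.4, 0.6]
gripper_width: 18.8
```

```bash
python3 - <<'E'
from h import *
s=arm.read_state(); print(s["position"],s["contact_force"])
a=arm.get_image("side")[:,:,::-1]
cv2.imwrite("pics/s7.png",a)
cv2.imwrite("pics/m8.png",cv2.resize(a[235:275,270:310],(560,560),interpolation=cv2.INTER_CUBIC))
E
```

```text
[545.3410743   43.67299789 143.81492311] [-0.62094135  0.36853945  0.57535409]
```

View pics/m8.png

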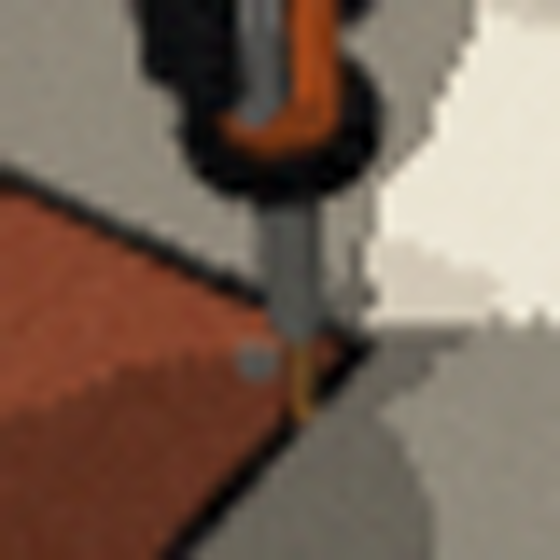

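The tip is about 15.5 mm short of the corner and on the seam, at (303,414) in the crop with the corner at (360,350). I'll continue to the corner and then turn along +z.

Request:
{"op": "drive_tool", "data": {"motion": [[0,-2.1,-0.1,0],[0,-2.1,-0.1,0],[0,-2.1,-0.1,0],[0,-2.1,0,0],[0,-2.1,0,0],[0,-2.1,0,0],[0,-2.1,0,0],[0,-0.8,0.8,0],[0,0,2,0],[0,0,2.1,0]]}}

```text
clock: 14.9
position: [551.0, 28.5, 143.5]
ee_rot: [-0.041, 0.707, 0.04, 0.705]
contact_force: [-1.6, -0.3, 0.8]
gripper_width: 19.0
```

Request:
{"op": "drive_tool", "data": {"motion": [[0,0,2.1,0],[0,0,2.1,0],[0,0,2.1,0],[0,0,2.1,0],[0,0,2.1,0],[0,0,2.1,0],[0,0,2.1,0],[0,0,2.1,0],[0,0,2.1,0],[0,0,2.1,0]]}}

```text
clock: 15.73
position: [572.7, 31.5, 143.8]
ee_rot: [-0.041, 0.706, 0.041, 0.706]
contact_force: [-0.4, -1.1, 0.6]
gripper_width: 18.8
```

```bash
python3 - <<'E'
from h import *
s=arm.read_state(); print(s["position"],s["contact_force"])
p=s["position"]; a=arm.get_image("side")[:,:,::-1]; cv2.imwrite("pics/s8.png",a)
# seam centre from the clean first picture: darkest point across the seam near the tip; tip from yellowish pixels now
s0=cv2.imread("pics/side0.png").astype(int)
u=proj("side",[p[0],p[1],60])[0]; print("pred tip px",u)
x,y=int(u[0]),int(u[1])
for yy in range(y-10,y+6): print(yy,[ "%3d/%3d/%3d"%tuple(a[yy,xx][::-1]) for xx in range(x-3,x+6)], "dark s0 at",x-12+s0[yy,x-12:x+13].sum(1).argmin())
E
```

```text
[572.74494631  31.45679709 143.80943976] [-0.37844606 -1.10016045  0.59344502]
pred tip px [285.56815943 254.55453177]
244 ['139/133/120', ' 87/ 86/ 80', ' 78/ 76/ 71', ' 77/ 77/ 71', ' 77/ 74/ 72', ' 78/ 73/ 69', '133/126/113', '138/132/118', '128/121/108'] dark s0 at 287
245 ['141/134/120', ' 94/ 91/ 83', ' 82/ 82/ 78', ' 83/ 85/ 78', ' 77/ 74/ 69', ' 77/ 74/ 70', '140/132/119', '131/124/112', '112/106/ 96'] dark s0 at 291
246 ['143/135/121', '104/102/ 91', ' 78/ 77/ 73', ' 82/ 80/ 75', ' 77/ 72/ 68', ' 66/ 67/ 59', '139/131/116', '108/101/ 91', '105/100/ 90'] dark s0 at 295
247 ['140/134/119', '103/ 99/ 89', ' 75/ 76/ 70', ' 79/ 77/ 72', ' 76/ 77/ 71', ' 62/ 62/ 58', '109/104/ 94', '105/ 97/ 90', '103/100/ 90'] dark s0 at 283
248 ['144/136/124', '103/ 97/ 90', ' 76/ 76/ 72', ' 78/ 78/ 75', ' 75/ 75/ 69', ' 72/ 70/ 66', '103/ 96/ 87', '102/ 96/ 87', '103/ 98/ 88'] dark s0 at 273
249 ['142/136/122', '136/129/116', ' 92/ 90/ 81', ' 81/ 81/ 76', ' 77/ 77/ 72', ' 74/ 71/ 65', '100/ 93/ 85', '101/ 96/ 86', '102/ 95/ 86'] dark s0 at 273
250 ['139/132/118', '142/134/120', '114/109/ 99', '
[... 798 characters left out ...]
 34', ' 69/ 51/ 33', ' 53/ 52/ 46', ' 78/ 74/ 67', '102/ 97/ 86'] dark s0 at 286
256 [' 99/ 50/ 34', ' 96/ 48/ 31', ' 94/ 50/ 34', ' 91/ 46/ 28', ' 97/ 56/ 33', ' 51/ 28/ 16', ' 18/ 15/ 14', ' 29/ 28/ 27', ' 54/ 49/ 48'] dark s0 at 288
257 [' 94/ 47/ 28', ' 98/ 50/ 34', ' 96/ 47/ 32', ' 98/ 48/ 34', ' 95/ 47/ 30', ' 91/ 45/ 32', ' 85/ 42/ 28', ' 46/ 25/ 17', ' 21/ 16/ 17'] dark s0 at 290
258 [' 96/ 48/ 31', ' 95/ 46/ 29', ' 92/ 43/ 29', ' 99/ 52/ 35', ' 97/ 49/ 32', ' 98/ 52/ 35', ' 98/ 51/ 33', ' 91/ 47/ 30', ' 84/ 44/ 27'] dark s0 at 292
259 [' 92/ 45/ 27', ' 96/ 47/ 33', ' 98/ 49/ 31', '101/ 53/ 35', ' 97/ 47/ 32', ' 96/ 66/ 53', ' 89/ 59/ 47', ' 92/ 53/ 38', ' 99/ 49/ 33'] dark s0 at 294
```

Request:
{"op": "drive_tool", "data": {"motion": [[0,0,2.1,0],[0,0,2.1,0],[0,0,2.1,0],[0,0,2.1,0],[0,0,2.1,0],[0,0,2.1,0],[0,0,2.1,0],[0,0,2.1,0],[0,0,2.1,0],[0,0,2.1,0]]}}

```text
clock: 16.62
position: [593.6, 33.8, 143.8]
ee_rot: [-0.041, 0.706, 0.041, 0.706]
contact_force: [-1.2, -0.6, 0.7]
gripper_width: 18.8
```

Request:
{"op": "drive_tool", "data": {"motion": [[0,0,2.1,0],[0,0,2.1,0],[0,0,2.1,0],[0,0,2.1,0],[0,0,2.1,0],[0,0,2.1,0],[0,0,2.1,0],[0,0,2.1,0],[0,0,2.1,0],[0,0,2.1,0]]}}

```text
clock: 17.45
position: [614.5, 36.3, 143.8]
ee_rot: [-0.041, 0.706, 0.041, 0.706]
contact_force: [-1.5, -0.6, 0.4]
gripper_width: 18.7
```

```bash
python3 - <<'E'
from h import *
s=arm.read_state(); print(s["position"],s["contact_force"])
p=s["position"]; a=arm.get_image("side")[:,:,::-1]; cv2.imwrite("pics/s9.png",a)
s0=cv2.imread("pics/side0.png").astype(int)
r=(s0[:,:,2]>150)&(s0[:,:,1]<70)&(s0[:,:,0]<70); ys,xs=np.nonzero(r[235:260,255:280]); print("red dot px",xs.mean()+255,ys.mean()+235,len(xs))
u=proj("side",[p[0],p[1],60])[0]; print("pred tip px",u)
x,y=int(u[0]),int(u[1])
for yy in range(y-4,y+5): print(yy,x-3,[ "%3d/%3d/%3d"%tuple(a[yy,xx][::-1]) for xx in range(x-3,x+5)], "dark s0 at",x-12+s0[yy,x-12:x+13].sum(1).argmin())
E
```

```text
[614.46722121  36.28496482 143.80110319] [-1.46275349 -0.57084656  0.41318469]
red dot px 266.8333333333333 245.91666666666666 12
pred tip px [270.7650548  247.50258446]
243 267 ['137/129/117', '134/128/116', '132/123/112', ' 81/ 74/ 65', ' 81/ 68/ 51', ' 99/ 93/ 86', '102/ 95/ 86', '101/ 94/ 86'] dark s0 at 261
244 267 ['135/ 69/ 62', '138/ 74/ 62', '137/128/115', ' 94/ 79/ 59', ' 96/ 67/ 37', ' 92/ 86/ 75', ' 95/ 90/ 82', '101/ 95/ 87'] dark s0 at 262
245 267 ['108/ 25/ 22', '105/ 23/ 17', '106/ 69/ 61', ' 95/ 75/ 56', '102/ 70/ 36', ' 86/ 77/ 63', '100/ 94/ 87', ' 99/ 94/ 84'] dark s0 at 264
246 267 [' 99/ 12/ 13', ' 98/ 14/ 13', ' 73/ 20/ 16', ' 63/ 49/ 35', '100/ 67/ 34', ' 78/ 66/ 51', ' 98/ 91/ 81', '102/ 97/ 90'] dark s0 at 269
247 267 [' 98/ 15/ 12', ' 77/ 17/ 14', ' 32/ 11/ 10', ' 27/ 23/ 16', ' 94/ 63/ 27', ' 86/ 74/ 53', ' 97/ 92/ 82', '104/101/ 89'] dark s0 at 269
248 267 [' 92/ 40/ 27', ' 87/ 40/ 25', ' 82/ 38/ 26', ' 61/ 35/ 21', '109/ 74/ 34', ' 79/ 58/ 33', ' 51/ 48/ 43', ' 78/ 76/ 68'] dark s0 at 271
249 267 [' 92/ 46/ 30', ' 88/ 44/ 27', ' 96/ 50/ 35', ' 91/ 46/ 31', ' 88/ 50/ 29', ' 72/ 39/ 23', ' 32/ 20/ 16', ' 29/ 22/ 23'] dark s0 at 273
250 267 [' 92/ 47/ 30', ' 92/ 44/ 29', ' 94/ 48/ 30', ' 94/ 46/ 30', ' 89/ 45/ 30', ' 88/ 42/ 26', ' 83/ 41/ 31', ' 62/ 34/ 23'] dark s0 at 275
251 267 [' 92/ 46/ 29', ' 92/ 47/ 31', ' 94/ 47/ 30', ' 94/ 47/ 30', ' 97/ 50/ 34', ' 96/ 47/ 32', ' 95/ 46/ 31', ' 88/ 41/ 24'] dark s0 at 277
```

Request:
{"op": "drive_tool", "data": {"motion": [[0,0,2.1,0],[0,0,2.1,0],[0,0,2.1,0],[0,0,2.1,0],[0,0,2.1,0],[0,0,1.9,0],[0,0,0,0],[0,0,0,0],[0,0,0,0],[0,0,0,0]]}}

```text
clock: 18.33
position: [627.1, 37.8, 144.1]
ee_rot: [-0.041, 0.705, 0.041, 0.706]
contact_force: [0.4, -0.9, 0.7]
gripper_width: 18.5
```

Request:
{"op": "drive_tool", "data": {"motion": [[-4,0,0,0],[-8,0,0,0],[-12,0,0,0],[-14,0,0,0],[-14,0,0,0],[-14,0,0,0],[-14,0,0,0],[-14,0,0,0],[-7,0,0,0],[0,0,0,0]]}}

```text
clock: 19.17
position: [627.3, 37.9, 247.2]
ee_rot: [-0.04, 0.704, 0.041, 0.707]
contact_force: [0.8, -0.2, -0.3]
gripper_width: 18.5
```

Request:
{"op": "drive_tool", "data": {"motion": [[0,15,0,0],[0,26,0,0],[0,28,0,0],[0,28,0,0],[0,28,0,0],[0,28,-10,0],[0,28,-20,0],[0,28,-20,0],[0,28,-20,0],[0,28,-20,0]]}}

```text
clock: 20.0
position: [504.6, 291.9, 243.4]
ee_rot: [-0.041, 0.707, 0.04, 0.705]
contact_force: [-0.3, -0.1, -0.7]
gripper_width: 18.8
```

Request:
{"op": "drive_tool", "data": {"motion": [[0,25,-20,0],[0,14,-20,0],[0,8,-20,0],[0,0,-12,0],[0,0,-7,0],[0,0,0,0],[0,0,0,0],[0,0,0,0]]}}

```text
clock: 20.67
position: [423.6, 327.9, 244.7]
ee_rot: [-0.04, 0.706, 0.04, 0.706]
contact_force: [0.8, -0.1, -1.0]
gripper_width: 18.4
```

Request:
{"op": "drive_tool", "data": {"motion": [[10,0.6,0,0],[15,0,0,0],[15,0,0,0],[0,0,0,0],[6,0,0,0],[8,0,0,0],[8,0,0,0],[8,0,0,0],[8,0,0,0],[0,0,0,0]]}}

```text
clock: 21.5
position: [422.0, 327.9, 164.8]
ee_rot: [-0.041, 0.707, 0.04, 0.705]
contact_force: [-0.4, -0.5, -0.7]
gripper_width: 18.6
```

Request:
{"op": "drive_tool", "data": {"motion": [[8,0,0,0],[8,0,0,0],[8,0,0,0],[8,0,0,0],[6,0,0,0],[4,0,0,0],[2,0,0,0],[0,0,0,0],[0,0,0,0]]}}

```text
clock: 22.25
position: [423.0, 329.0, 123.0]
ee_rot: [-0.041, 0.706, 0.041, 0.706]
contact_force: [-1.1, -0.2, -0.3]
gripper_width: 18.3
```

Request:
{"op": "drive_tool", "data": {"motion": [[1,0,0,0],[1,0,0,0],[0.8,0,0,0],[0,0,0,0],[0,0,0,0],[0,0,0,0]]}}

```text
clock: 22.75
position: [422.8, 328.8, 120.1]
ee_rot: [-0.041, 0.706, 0.041, 0.706]
contact_force: [-0.1, -0.0, -1.4]
gripper_width: 18.5
```

Request:
{"op": "drive_tool", "data": {"motion": [[0.5,0,0,0],[0.5,0,0,0],[0.5,0,0,0],[0,0,0,0],[0,0,0,0],[0,0,0,0]]}}

```text
clock: 23.25
position: [422.9, 328.9, 119.4]
ee_rot: [-0.041, 0.706, 0.041, 0.706]
contact_force: [-2.9, -1.5, 6.2]
gripper_width: 18.5
```

Request:
{"op": "drive_tool", "data": {"motion": [[-0.4,0,0,0],[0,0,0,0],[0,0,0,0]]}}

```text
clock: 23.5
position: [422.9, 328.9, 119.4]
ee_rot: [-0.041, 0.706, 0.041, 0.706]
contact_force: [-1.7, -0.5, 5.5]
gripper_width: 18.6
```

Request:
{"op": "drive_tool", "data": {"motion": [[0,0,0,0],[0,0,0,0],[0,0,0,0],[0,0,0,0],[0,0,0,0],[0,0,0,0]], "grip": 50}}

```text
clock: 24.0
position: [422.8, 328.8, 118.7]
ee_rot: [-0.041, 0.706, 0.041, 0.706]
contact_force: [0.1, -0.6, -0.6]
gripper_width: 49.8
```

Request:
{"op": "drive_tool", "data": {"motion": [[-4,0,0,0],[-8,0,0,0],[-12,0,0,0],[-15,0,0,0],[-20,0,0,0],[-20,0,0,0],[-20,0,0,0],[-20,0,0,0],[-10,0,0,0],[0,0,0,0]]}}

```text
clock: 24.83
position: [423.8, 329.8, 251.2]
ee_rot: [-0.039, 0.704, 0.042, 0.708]
contact_force: [0.8, 0.4, 0.6]
gripper_width: 50.2
```

Request:
{"op": "drive_tool", "data": {"motion": [[0,-15,0,0],[0,-28,0,0],[0,-28,0,0],[0,-28,0,0],[0,-28,0,0],[0,-28,0,0],[0,-28,0,0],[0,-28,0,0],[0,-28,0,0],[0,-28,0,0]]}}

```text
clock: 25.67
position: [452.2, 61.4, 246.5]
ee_rot: [-0.041, 0.707, 0.04, 0.705]
contact_force: [0.7, -0.5, -0.2]
gripper_width: 50.2
```

Request:
{"op": "drive_tool", "data": {"motion": [[0,-28,0,0],[0,-28,0,0],[0,-15,0,0],[0,0,0,0],[0,0,0,0],[0,0,0,0]]}}

```text
clock: 26.17
position: [461.0, -7.1, 247.1]
ee_rot: [-0.041, 0.707, 0.041, 0.705]
contact_force: [-0.3, 0.3, 0.6]
gripper_width: 49.9
```

```bash
python3 - <<'E'
from h import *
s=arm.read_state(); print(s["clock"],s["position"],s["contact_force"])
a=arm.get_image("side")[:,:,::-1];b=arm.get_image("top")[:,:,::-1]
cv2.imwrite("pics/s10.png",a);cv2.imwrite("pics/t10.png",b)
r=lambda im,x,y,w,h:cv2.resize(im[y:y+h,x:x+w],(400,300),interpolation=cv2.INTER_CUBIC)
cv2.imwrite("pics/m9.png",np.vstack([np.hstack([r(a,190,335,120,90),cv2.resize(a,(400,300))]),np.hstack([r(b,160,255,80,60),cv2.resize(b,(400,300))])]))
E
```

```text
26.1667 [460.96348105  -7.05277815 247.06021466] [-0.34692558  0.32168356  0.63117734]
```

View pics/m9.png

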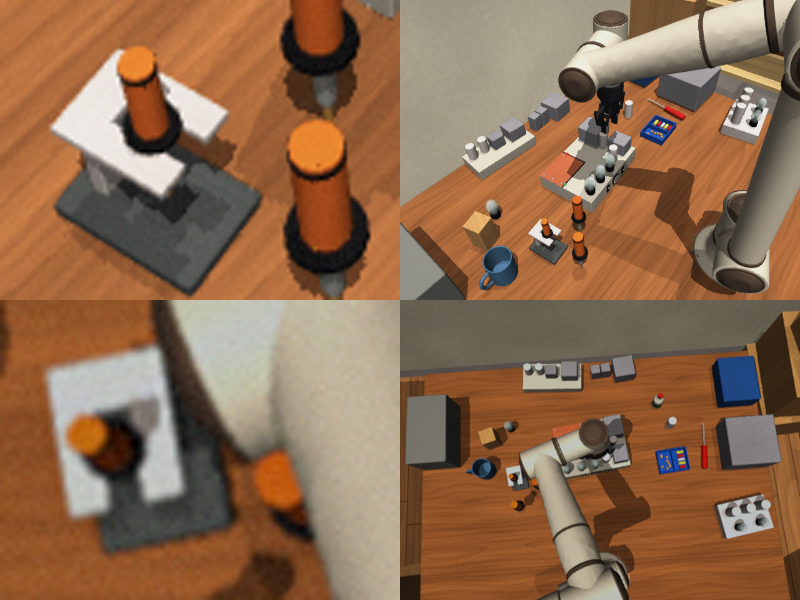

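The probe hangs upright in its slot with its top at (138,60) in the crop, against (139,57) before the job. The other things on the bench look unmoved, and the arm is clear of everything.

```bash
python3 -c "
from bench import arm
print(arm.job_done())"
```

```text
the job is handed in; nothing more can be done
None
```

The seam check is done and handed in at about 26 s on the robot's clock, with the probe back in its stand. The hand-in gives no verdict, so what follows rests on my own checks.

- **Trace:** I took the smallest probe (the one in the stand) and pressed the tip in about 6 to 7 mm on the green dot. I then guided it at about 25 mm/s along the seam, round the corner to the red dot, without lifting.
- **On the seam:** four close looks along the way put the tip within about 1 mm of where it should be (once on the green dot, three times on the seam's middle line). The tip held the same height throughout. The stop at the red dot was worked out from the arm's position and a measurement 12 mm earlier, not looked at directly.
- **Return:** the last picture shows the probe upright in its slot within about a pixel of its first position, with the arm clear. Everything else that can be seen looks unmoved.
- **Disagreements:** combining the two cameras put heights about 4 mm too low, so I used the known heights and lined the tip up by eye in the side view. The upward force read while tracing was noisy, falling from 1.2 to about 0.4 N. I therefore judged the press from the arm's steady height and the picture, not from the force.

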